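Close the veneer press by one turn of its hand wheel

TASK

The small screw press on the bench stands open by one turn above the wood offcut on its bed. Push its hand wheel round by the upright handle through exactly one full turn, clockwise seen from above, so that the handle stands at the index pin again, and then leave the wheel alone. Only push with the fingers: do not pinch the handle, do not grip or lift anything, and leave the offcut and the things around the press where they are.

Things in the scene. Friction and masses are not known exactly. Their poses are not given: they have to be found in the camera images.
- press: the screw press, fixed to the bench: wooden bed 120x200x18 mm, two steel columns, and a wooden bridge 42x200 mm across them, its top 117 mm above the bench. Origin at the centre of the bed's underside, on the vertical wheel axis; z up, y along the bridge. Nothing of it but the wheel's handle stands higher than 155 mm.
- wheel (a joint): turn of the horizontal hand wheel on top of the press, 0 at the start with the handle at the index pin; grows clockwise seen from above, 6.283 after one turn. It turns stiffly (2 N at the handle) and stays where it is left. One clockwise turn lowers the platen under the bridge by 10 mm, to 1 mm above the offcut; about 0.6 rad further it would press on it.
- wheel_hub (a point): the hand wheel: dark steel rim 144 mm over all, a round bar 14 mm thick, four spokes, hub. This point is on its vertical axis, at the height of the rim's top (142 mm above the bench)
- handle (a point): centre of the upright wooden handle, which stands on the rim 65 mm from the axis at the end of one spoke. An oval post of two halves, rear (wheel_c0) and front (wheel_c1) in clockwise turning, 20 mm along the rim by 16 mm across it, reaching from the rim's top (142 mm above the bench) to 194 mm, with a 2 mm steel cap above; this point is at 169 mm. It moves with the wheel but does not spin by itself.
- index (a point): tip of the small steel index pin on the bridge's end, 86 mm from the axis and 141 mm above the bench (lower than the rim's top)
- workpiece: the wood offcut lying loose on the bed under the platen, 45x52x18 mm; origin at the centre of its underside
- masking_tape: roll of masking tape lying flat beside the press, 96 mm across, 25 mm high; origin at the centre of its underside. Bystander.
- eraser: small block eraser beside the press, 19x42x13 mm; origin at the centre of its underside. Bystander.
- glue_bottle: white bottle with a nozzle standing beside the press, 55 mm across, 146 mm high; origin at the centre of its underside. Bystander.
- sanding_block: wooden sanding block, 53x97x28 mm; origin at the centre of its underside. Bystander.
- yellow_chisel: wood chisel lying to the right of the press, 25x221x24 mm; origin at the centre of its underside. Bystander.
- mallet: wooden mallet lying at the front right, 145x282x66 mm; origin at the centre of its underside. Bystander.
Not all that is in view belongs to the job. Of the things that look like the press, take the one that is nearest to the robot's base at the start.

How it is judged (in metres and radians):
On the way, in this order (a step that is already met when the one before it is completed fails the run):
1. the wheel is past a third of a turn clockwise while the fingers push the handle (value of joint wheel above 2.1 rad and contact force between any of wheel_c0, wheel_c1 and the fingers above 0.3 N), for 0.05 s.
2. the wheel is past two thirds of a turn clockwise while the fingers push the handle (value of joint wheel above 4.2 rad and contact force between any of wheel_c0, wheel_c1 and the fingers above 0.3 N), for 0.05 s.
At the end, for the whole second after the job is handed in: The wheel stands still exactly one turn clockwise from its start, within 0.2 rad (11 degrees), its handle at the index pin again; the offcut and the bystanders are within 15 mm of where they were (value of joint wheel between 6.083 and 6.483 rad and velocity of joint wheel between -0.05 and 0.05 rad/s and not (distance of workpiece from where it was at the start of the episode above 0.015 m) and not (distance of masking_tape from where it was at the start of the episode above 0.015 m) and not (distance of eraser from where it was at the start of the episode above 0.015 m) and not (distance of glue_bottle from where it was at the start of the episode above 0.015 m) and not (distance of sanding_block from where it was at the start of the episode above 0.015 m) and not (distance of yellow_chisel from where it was at the start of the episode above 0.015 m) and not (distance of mallet from where it was at the start of the episode above 0.015 m)); the robot touches nothing.
It fails at once if the handle is pinched: the fingers press its trailing and its leading half at once, each with more than 2 N (contact force between each of wheel_c0, wheel_c1 and the fingers above 2 N).
It fails at once if the wheel is turned more than 0.6 rad the wrong way (value of joint wheel below -0.6 rad).
It fails at once if the wheel is turned more than 0.5 rad beyond one turn (value of joint wheel above 6.783 rad).
It fails at once if the offcut or a bystander is lifted, carried or shoved by more than 15 mm (distance of any of workpiece, masking_tape, eraser, glue_bottle, sanding_block, yellow_chisel, mallet from where it was at the start of the episode above 0.015 m).
It also fails if it takes over 54 s, if anything falls off the work surface, if the arm or the gripper's body presses on something with over 40 N, if the wrist force passes 120 N, or if a joint passes its speed limit or range.

ROBOT

A 6-joint arm with a two-finger parallel gripper is mounted at the origin on a cart in front of the work surface, level with it; the furniture and walls round the work are solid. World frame = base frame: x ahead of the robot, y to its left, z up, the work surface at z = 0. Lengths are in m, angles in degrees, forces in N, time in s.
With the tool pointing down it reaches from about 0.3 to 0.775 m from the base axis. Payload 14.6 kg.
Tool frame: the origin (TCP) lies midway between the tips of the shut fingers; the grasp point (between the pads) lies bot.hold_point_z behind it (bot.hold_point_z is the distance from the TCP to the grasp point, in m); y points along the fingers, z is the direction in which the jaws open and shut, and the axes are right-handed (so a half turn about y gives the same grasp; the last joint's range is limited). The gripper opens to 94 mm and grips with 3 to 60 N. Pads are 16 mm wide; open, the fingers measure 119 mm over their backs; the gripper's body (75 mm by 177 mm) begins 78 mm behind the grasp point.
Start: joints at [-80.363, 17.183, 87.147, -0, 75.671, -3.816], TCP at [0.128, -0.535, 0.182] pointing down, gripper open.
Joint ranges: [-173.82, 173.82], [-45.26, 126.66], [13.44, 144.39], [-59.66, 239.66], [0, 175.72], [-146.38, 146.38]. Speed limits (degrees/s): [127.2, 127.2, 147.25, 180, 180, 180].

INTERFACE

Orientations are given as a 3x3 rotation matrix whose columns are the frame's x, y, z axes.
In Python, from cell import bot gives the robot as it stands. The module is installed in compiled form; this text tells all that it offers.
- The arm moves only by the shell command python3 -m crank 'ROWS' [OPENING]. ROWS is JSON, a list that holds one entry, the list of rows, each a list of 4 numbers: the shift along the world's x, y, z in cm, then the turn about the world's z in degrees. In form: [[[tx, ty, tz, roll], ...]]. A call has 1 to 10 rows; each row is the pose to reach, as a shift and turn from the pose commanded when the call began; what a row does not reach only later rows make up. A row lasts 1/8 s, in which the tool goes at most 62.5 mm and 10.7 degrees, less where a joint would pass 70% of its speed; a pose out of reach is approached as far as the arm can. A call with a gripper value outside its range is refused whole. OPENING is the gripper command: -1 is shut, 1 is fully open, values between are in proportion, set as the call begins (- or left out, the last holds). The fingers move at their own pace and stop on an object; the grip force is fixed at half the most. Time passes only in rows, so rows that repeat a pose let the fingers close. It gives the time, the measured TCP pose, the force and the opening at its end, in the units of the state.
- bot.get_obs(): the state, without advancing time (a new reading comes with each control period).
- bot.read_camera(name): name is "scene" or "side" or "wrist"; returns (picture, depth): 384x512x3 uint8, red, green, blue; 384x512 float32, m along the optical axis (not along the pixel's ray), 0 where there is no reading.
- bot.calibration(name): a dict with "fx", "fy", "cx", "cy" (pixels), "R" (3x3) and "t" (3): a world point X has camera coordinates R X + t; the wrist camera has in their place "mount" (4x4, takes a point from camera to tool coordinates, whose origin is the TCP and whose axes are the tool frame's). Camera axes: x right, y down, z forward; pixel columns grow to the right and rows downward; lengths in m; the calibration is good to about 2 mm. The wrist camera is an equidistant fisheye: a pixel r from the principal point sees the ray r / f radians off the axis. A picture is of the moment at which its call begins: read the wrist's pose just before it. calibration takes no time and is no camera call.
- bot.hand_in(): hands the job in, once; it reports no verdict.
The state is a dict: "clock": time; "joints": joint angles; "dq": joint speeds; "tau": joint torques, N m; "tcp_pos": TCP position; "tcp_rot": TCP orientation; "force": force on the tool from outside, world axes, zero at the start; "wrist_torque": the same for the moment, N m; "gripper_width": opening from 0.0 (shut) to 1.0 (fully open).
Only numpy, scipy, OpenCV 4.12 (cv2) and the standard library are available. Lean on these libraries where they do the work, as an engineer would, in place of code of your own. Each camera call takes 0.05 s, during which the arm holds its last target.

## Working session

There is one attempt and no reset: what is moved stays moved. The work goes in short steps, Python scripts to look and compute and a shell command to move; the robot and the scene stay as the last step left them, time stands still between calls to the robot, and variables do not carry over. Pictures are saved under pics/ and viewed, and the job is handed in when it is done.

```bash
mkdir -p pics; ls
python3 - <<'E'
from cell import bot
import cv2,numpy as np
o=bot.get_obs()
for k in o: print(k,np.round(o[k],3).tolist())
print(bot.hold_point_z)
for n in ["scene","side"]:
    p,d=bot.read_camera(n); cv2.imwrite(f"pics/{n}0.png",p[:,:,::-1]); np.savez(f"{n}0.npz",p=p,d=d)
    c=bot.calibration(n); print(n,{k:np.round(c[k],3).tolist() for k in c})
E
```

```text
pics
clock 0.0
joints [-80.363, 17.217, 87.181, -0.001, 75.67, -3.818]
dq [-0.014, -0.063, 0.079, -0.008, 0.018, 0.049]
tau [-0.0, -53.18, -35.274, 0.071, 0.024, -0.0]
tcp_pos [0.128, -0.535, 0.181]
tcp_rot [[-0.973, -0.0, 0.233], [-0.233, 0.001, -0.973], [-0.0, -1.0, -0.001]]
force [0.026, 0.298, -0.347]
wrist_torque [-0.002, 0.014, -0.032]
gripper_width 1.003
0.0188
scene {'fx': 467.041, 'fy': 467.041, 'cx': 254.262, 'cy': 185.839, 'R': [[-0.745, -0.667, 0.016], [-0.416, 0.445, -0.793], [0.522, -0.598, -0.608]], 't': [0.357, 0.397, 1.091]}
side {'fx': 460.814, 'fy': 460.814, 'cx': 251.951, 'cy': 192.141, 'R': [[-0.721, 0.693, -0.0], [0.554, 0.576, -0.601], [-0.416, -0.433, -0.8]], 't': [0.487, -0.193, 1.92]}
```

View pics/scene0.png

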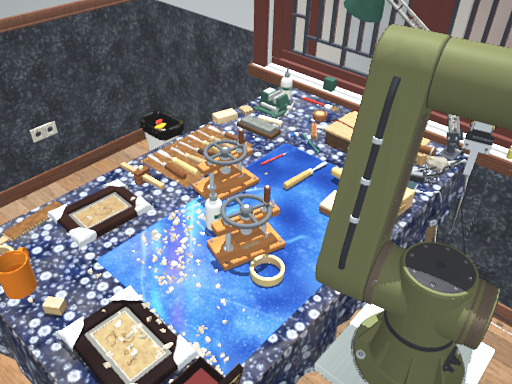

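View pics/side0.png

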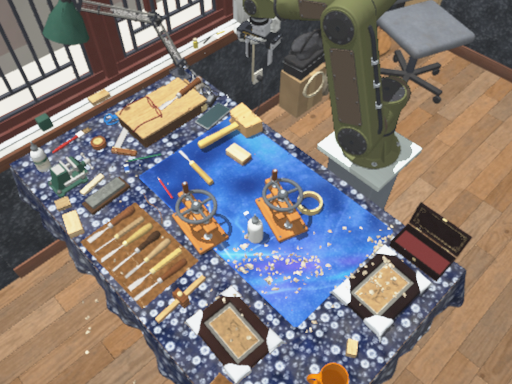

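Two presses are in view. One is at scene (247,225) / side (282,205), next to the tape roll. The other is at scene (225,165) / side (197,215). The first looks nearer the base, and I'll check that with numbers and crops.

```bash
cat > h.py <<'E'
import numpy as np,cv2
from cell import bot
def ray(n,uv):
    c=bot.calibration(n);R=np.array(c['R']);t=np.array(c['t'])
    d=R.T@np.array([(uv[0]-c['cx'])/c['fx'],(uv[1]-c['cy'])/c['fy'],1]);return -R.T@t,d
def plane(n,uv,z):
    o,d=ray(n,uv);return o+d*(z-o[2])/d[2]
def proj(n,X):
    c=bot.calibration(n);q=np.array(c['R'])@np.array(X)+np.array(c['t']);return q[0]/q[2]*c['fx']+c['cx'],q[1]/q[2]*c['fy']+c['cy']
def cloud(n,d):
    c=bot.calibration(n);v,u=np.mgrid[:384,:512]
    q=np.stack([(u-c['cx'])/c['fx']*d,(v-c['cy'])/c['fy']*d,d],-1)
    return (q-np.array(c['t']))@np.array(c['R'])
E
python3 - <<'E'
from h import *
for n,uv in [("scene",(247,211)),("side",(282,196)),("scene",(225,151)),("side",(197,206))]:
    print(n,uv,np.round(plane(n,uv,.142),3))
a=np.load("scene0.npz")['p'][150:290,170:310];b=np.load("side0.npz")['p'][150:260,150:340]
cv2.imwrite("pics/cs.png",cv2.resize(a[:,:,::-1],None,fx=4,fy=4,interpolation=cv2.INTER_CUBIC))
cv2.imwrite("pics/cd.png",cv2.resize(b[:,:,::-1],None,fx=4,fy=4,interpolation=cv2.INTER_CUBIC))
E
```

```text
scene (247, 211) [ 0.513 -0.005  0.142]
side (282, 196) [ 0.53  -0.003  0.142]
scene (225, 151) [ 0.767 -0.176  0.142]
side (197, 206) [ 0.768 -0.173  0.142]
```

View pics/cs.png

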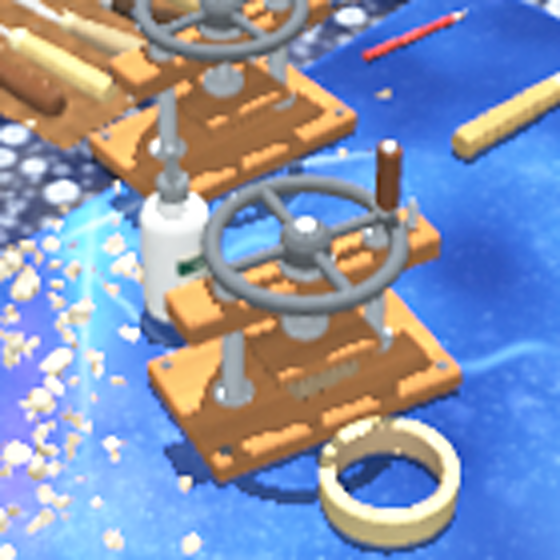

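View pics/cd.png

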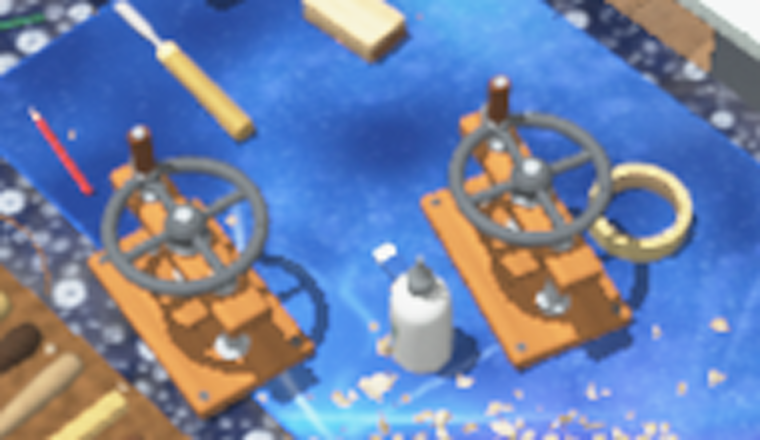

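Confirmed: the press beside the tape roll (about 0.52 m from the base) is the nearer one; the other is about 0.79 m away. Its handle stands on the -y side. Next I'll measure the axis and handle.

Run:
```python
from h import *
from scipy.optimize import least_squares
for n,cap in [("scene",(267.2,186.9)),("side",(274.7,170.9))]:
    f=np.load(n+"0.npz");p=f['p'].astype(int);d=f['d'];X=cloud(n,d)
    grey=(np.ptp(p,axis=2)<30)&(p.max(2)<170)
    m=(d>0)&(np.hypot(X[...,0]-.522,X[...,1]+.003)<.1)&(X[...,2]>.125)&(X[...,2]<.15)&grey
    # rays to plane at rim mid-height, outer points
    v,u=np.nonzero(m);P=np.array([plane(n,(a,b),.135) for a,b in zip(u,v)])[:,:2]
    r0=np.hypot(*(P-[.522,-.003]).T);P=P[r0>.05]
    s=least_squares(lambda q:np.hypot(P[:,0]-q[0],P[:,1]-q[1])-.065,[.52,0],loss='soft_l1',f_scale=.003)
    Q=X[m][:,:2];rq=np.hypot(*(Q-[.522,-.003]).T);Q=Q[rq>.05]
    s2=least_squares(lambda q:np.hypot(Q[:,0]-q[0],Q[:,1]-q[1])-q[2],[.52,0,.065],loss='soft_l1',f_scale=.003)
    print(n,len(P),s.x,s2.x,"cap",plane(n,cap,.196))
    # brown handle
    hm=(d>0)&(X[...,2]>.155)&(X[...,2]<.2)&(np.hypot(X[...,0]-.522,X[...,1]+.003)<.1)
    print('handle cloud',X[hm].mean(0),hm.sum())
    for nm,h,(x0,x1,y0,y1) in [("bottle",.1,(.5,.75,-.05,.2))]:
        k=(d>0)&(X[...,2]>.05)&(X[...,2]<.2)&(p.min(2)>170)&(X[...,0]>.4)&(X[...,0]<.8)&(np.abs(X[...,1])<.25)
        print('bottle',X[k].mean(0),X[k].min(0),X[k].max(0))
A=ray("scene",(267.2,186.9));B=ray("side",(274.7,170.9))
M=np.stack([A[1],-B[1]],1);s=np.linalg.lstsq(M,B[0]-A[0],rcond=None)[0]
print(A[0]+A[1]*s[0],B[0]+B[1]*s[1])
```

```text
scene 396 [ 0.52179746 -0.00870961] [ 0.51857853 -0.00594369  0.06410217] cap [ 0.49869943 -0.06996358  0.196     ]
handle cloud [ 0.4979809  -0.06862666  0.17952778] 96
bottle [ 0.63608138 -0.018641    0.09979676] [ 0.49068156 -0.24932539  0.05011808] [0.78054403 0.07525029 0.19824061]
side 356 [ 0.51952164 -0.01057445] [ 0.52285658 -0.00798402  0.063709  ] cap [ 0.50137577 -0.06889173  0.196     ]
handle cloud [ 0.50446517 -0.06984997  0.17933574] 55
bottle [ 0.65474902 -0.03273461  0.10470177] [ 0.49212004 -0.24732925  0.05295395] [0.79346562 0.01450375 0.19933345]
[ 0.49971018 -0.07120612  0.19476866] [ 0.50007887 -0.07004769  0.19390234]
```

Measured axis ≈ (0.5205, -0.0085), with the handle at (0.500, -0.070), azimuth about -108°. I'll shut the fingers into a stick and come in above a point behind the handle, on the +x side (counter-clockwise of it).

```bash
python3 -m crank '[[[0,0,4,0],[2,2,8,0],[6,7,8,0],[10,11.5,8,0],[14,16,8,0],[18,20.5,8,0],[22,25,8,0],[26,29.5,8,0],[30,34,8,0],[34,38.5,8,0]]]' -1 && python3 -m crank '[[[3,3.5,0,0],[6,7,0,0],[7,8,0,0],[7,8,0,0]]]'
python3 - <<'E'
from h import *
o=bot.get_obs();print(np.round(o['tcp_pos'],4),np.round(o['tcp_rot'],3).tolist(),o['joints'],o['force'],o['gripper_width'])
p,d=bot.read_camera("wrist");cv2.imwrite("pics/w1.png",p[:,:,::-1])
p,d=bot.read_camera("side");cv2.imwrite("pics/s1.png",cv2.resize(p[100:270,180:400,::-1],None,fx=3.5,fy=3.5))
E
```

```text
clock: 1.35
tcp_pos: [0.4689, -0.1481, 0.2619]
tcp_rot: [[-0.973, -0.0, 0.233], [-0.233, -0.0, -0.973], [0.0, -1.0, -0.0]]
force: [0.8, -1.2, -0.1]
gripper_width: 0.011
clock: 1.85
tcp_pos: [0.5379, -0.0699, 0.2615]
tcp_rot: [[-0.972, -0.001, 0.234], [-0.234, 0.0, -0.972], [0.001, -1.0, -0.0]]
force: [-0.6, 0.5, 0.2]
gripper_width: 0.005
[ 0.5379 -0.0699  0.2615] [[-0.972, -0.001, 0.234], [-0.234, 0.0, -0.972], [0.001, -1.0, -0.0]] [-1.12644753e+01  1.34818970e+01  8.13030912e+01 -7.97459845e-03
  8.52672515e+01  6.52304184e+01] [-0.6036046   0.46945878  0.18964022] 0.004833994065492338
```

View pics/w1.png

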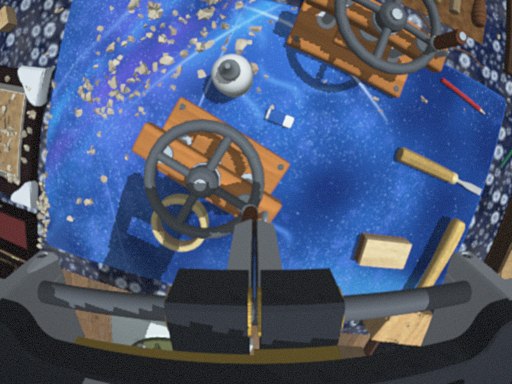

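View pics/s1.png

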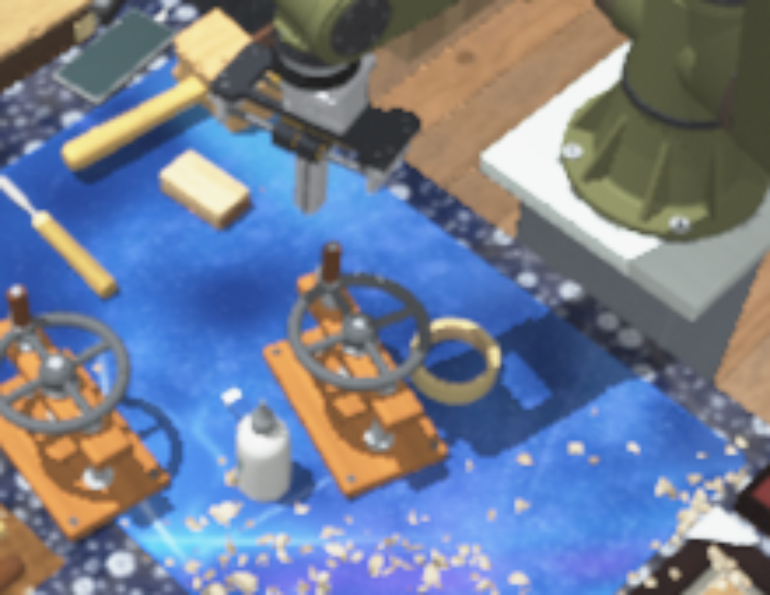

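```bash
cat >> h.py <<'E'
def wplane(uv,z):
    o=bot.get_obs();c=bot.calibration("wrist");M=np.array(c['mount']);T=np.eye(4);T[:3,:3]=o['tcp_rot'];T[:3,3]=o['tcp_pos'];T=T@M
    x,y=uv[0]-c['cx'],uv[1]-c['cy'];r=np.hypot(x,y);th=r/c['fx']
    d=T[:3,:3]@np.array([np.sin(th)*x/r,np.sin(th)*y/r,np.cos(th)]);p=T[:3,3]
    return p+d*(z-p[2])/d[2]
E
python3 - <<'E'
from h import *
print(proj("side",bot.get_obs()['tcp_pos']),proj("scene",bot.get_obs()['tcp_pos']))
print("cap",wplane((250,213),.196),"hub",wplane((202,180),.145))
import sys
for uv in [(145,178),(263,180),(203,121),(203,237)]: print(wplane(uv,.135))
E
```

```text
(np.float64(267.4097795701324), np.float64(163.67084980120924)) (np.float64(257.2739637414946), np.float64(161.30854492248145))
cap [ 0.51835999 -0.07190486  0.196     ] hub [ 0.52538203 -0.01430069  0.145     ]
[0.50904988 0.05581071 0.135     ]
[ 0.5388285  -0.08155154  0.135     ]
[ 0.58920084 -0.00060077  0.135     ]
[ 0.45176365 -0.02724628  0.135     ]
```

Run:
```python
from h import *
a=cv2.imread("pics/w1.png")[110:260,130:310];cv2.imwrite("pics/w1c.png",cv2.resize(a,None,fx=4,fy=4,interpolation=cv2.INTER_CUBIC))
a=cv2.imread("pics/s1.png")[120:300,200:440];cv2.imwrite("pics/s1c.png",cv2.resize(a,None,fx=3,fy=3))
c=bot.calibration("wrist");print(c)
```

```text
{'fx': 297.3186396354542, 'fy': 297.3186396354542, 'cx': 254.1062583839675, 'cy': 190.4107671835156, 'mount': array([[-1.18315526e-03,  9.61908209e-01,  2.73370076e-01,
        -8.03467085e-02],
       [-2.66616440e-04, -2.73370561e-01,  9.61908761e-01,
        -2.03171897e-01],
       [ 9.99999265e-01,  1.06520246e-03,  5.79900359e-04,
         4.10999690e-04],
       [ 0.00000000e+00,  0.00000000e+00,  0.00000000e+00,
         1.00000000e+00]])}
```

View pics/w1c.png

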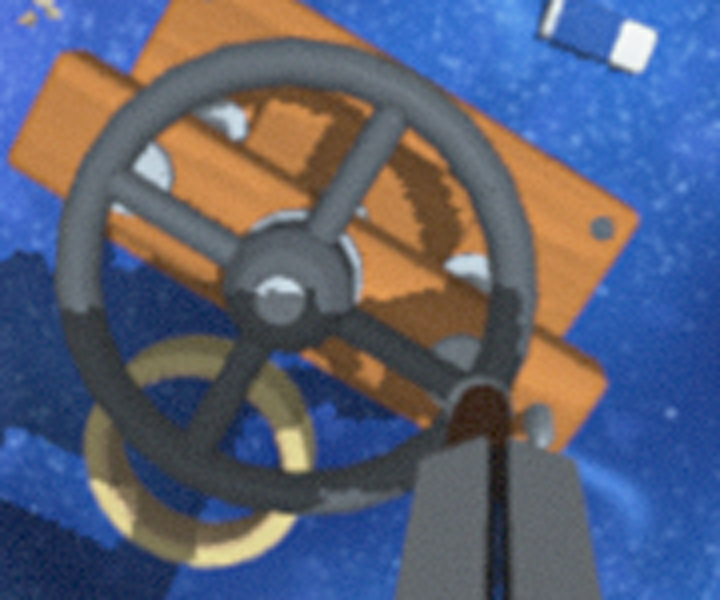

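View pics/s1c.png

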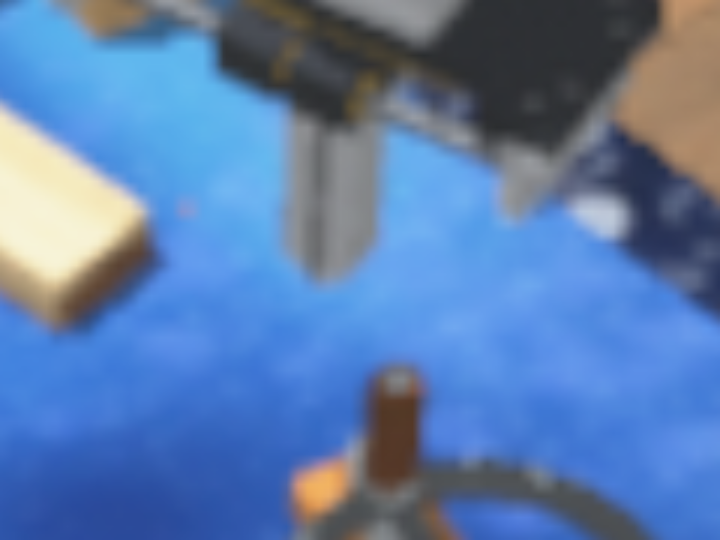

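Run:
```python
from h import *
print("handle base far edge",wplane((130+480/4,110+385/4),.142),"index tip",wplane((130+540/4,110+408/4),.141))
o=bot.get_obs();t=np.array(o['tcp_pos'])
p,d=bot.read_camera("scene");u,v=map(int,proj("scene",t));print(u,v)
cv2.imwrite("pics/sc1.png",cv2.resize(p[100:250,180:340,::-1],None,fx=4,fy=4,interpolation=cv2.INTER_CUBIC))
X=cloud("scene",d);p2,d2=bot.read_camera("side");Y=cloud("side",d2)
for Z in (X,Y):
    k=(np.hypot(Z[...,0]-t[0],Z[...,1]-t[1])<.04)&(Z[...,2]>.2)&(Z[...,2]<.33);q=Z[k]
    print(k.sum(),q.min(0),q.mean(0),q.max(0), np.percentile(q[:,2],[2,10]))
```

```text
handle base far edge [ 0.50686966 -0.07389917  0.142     ] index tip [ 0.50370828 -0.09249783  0.141     ]
257 161
132 [ 0.52461336 -0.08574077  0.28555405] [ 0.5338381  -0.06466738  0.31151381] [ 0.54663279 -0.05390899  0.32984966] [0.29135195 0.29611247]
73 [ 0.50149836 -0.07866207  0.20201417] [ 0.54305917 -0.06511318  0.30892515] [ 0.55240596 -0.05526524  0.32993869] [0.28622243 0.29413723]
```

View pics/sc1.png

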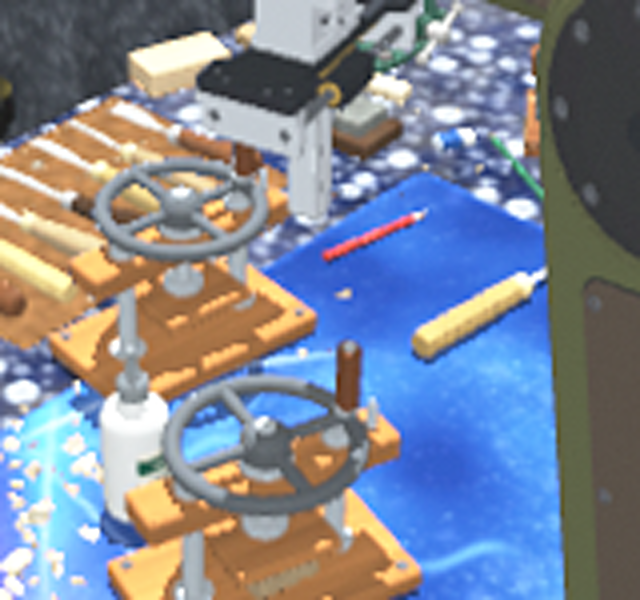

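The fingertips look about 17 mm higher than the nominal TCP, so I'll run with the TCP near z = 0.151. That stays above the rim (0.142) and the bottle (0.146) either way.

```bash
python3 -m crank '[[[1,0.6,0,0],[1,0.6,-3,0],[1,0.6,-6,0],[1,0.6,-9,0],[1,0.6,-11,0],[1,0.6,-11,0]]]'
python3 - <<'E'
from h import *
t=np.array(bot.get_obs()['tcp_pos']);C=np.array([.521,-.010]);w=t[:2]-C;print("now az",np.degrees(np.arctan2(w[1],w[0])),np.hypot(*w))
P=lambda a:C+.065*np.array([np.cos(np.radians(a)),np.sin(np.radians(a))])
print("first",[np.round((P(a)-t[:2])*100,2).tolist() for a in (-70,-80,-85,-90,-95,-100)])
for a0 in (-100,-200,-300):print(a0,[np.round((P(a0-10*i)-P(a0))*100,2).tolist() for i in range(1,11)])
E
```

```text
clock: 2.8
tcp_pos: [0.5476, -0.0638, 0.1509]
tcp_rot: [[-0.973, -0.002, 0.232], [-0.232, 0.0, -0.973], [0.002, -1.0, -0.001]]
force: [0.8, 0.5, 1.3]
gripper_width: 0.002
now az -63.68514319175165 0.060035064383660366
first [[-0.44, -0.73], [-1.53, -1.02], [-2.09, -1.09], [-2.66, -1.12], [-3.23, -1.09], [-3.79, -1.02]]
-100 [[-1.09, 0.29], [-2.12, 0.77], [-3.05, 1.42], [-3.85, 2.22], [-4.5, 3.15], [-4.98, 4.18], [-5.27, 5.27], [-5.37, 6.4], [-5.27, 7.53], [-4.98, 8.62]]
-200 [[0.48, 1.03], [1.13, 1.95], [1.93, 2.76], [2.86, 3.41], [3.88, 3.88], [4.98, 4.18], [6.11, 4.28], [7.24, 4.18], [8.33, 3.88], [9.36, 3.41]]
-300 [[0.93, -0.65], [1.73, -1.45], [2.38, -2.38], [2.86, -3.41], [3.15, -4.5], [3.25, -5.63], [3.15, -6.76], [2.86, -7.85], [2.38, -8.88], [1.73, -9.81]]
```

```bash
python3 -m crank '[[[-0.4,-0.7,0,0],[-1.5,-1.0,0,0],[-2.1,-1.1,0,0],[-2.7,-1.1,0,0],[-3.2,-1.1,0,0],[-3.8,-1.0,0,0],[-3.8,-1.0,0,0]]]'
python3 - <<'E'
from h import *
print(np.round(bot.get_obs()['force'],2))
p,d=bot.read_camera("scene");cv2.imwrite("pics/sc2.png",cv2.resize(p[130:280,180:340,::-1],None,fx=4,fy=4,interpolation=cv2.INTER_CUBIC))
E
```

```text
clock: 3.68
tcp_pos: [0.5098, -0.0737, 0.1522]
tcp_rot: [[-0.972, 0.0, 0.233], [-0.233, -0.0, -0.972], [-0.0, -1.0, 0.0]]
force: [0.8, -0.2, 0.2]
gripper_width: 0.003
[ 0.77 -0.18  0.22]
```

View pics/sc2.png

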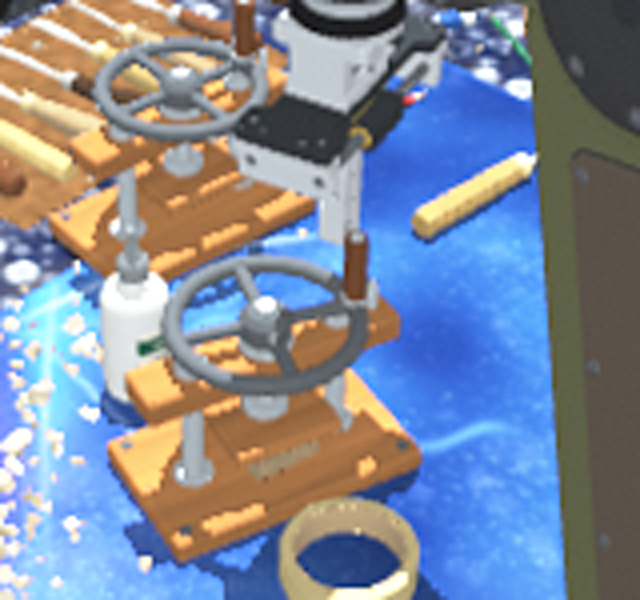

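Run:
```python
from h import *
t=np.array(bot.get_obs()['tcp_pos'])
for n,(x,y) in (("scene",(180,130)),):
  for dz in (0,.02,.04): print(n,dz,(np.array(proj(n,t+[0,0,dz]))-[x,y])*4)
p,d=bot.read_camera("side");cv2.imwrite("pics/s2.png",cv2.resize(p[130:230,230:330,::-1],None,fx=6,fy=6,interpolation=cv2.INTER_CUBIC))
for dz in (0,.02,.04): print(dz,(np.array(proj("side",t+[0,0,dz]))-[230,130])*6)
X=cloud("side",d);v=int(130);
# column profile of finger heights
k=(np.hypot(X[...,0]-t[0],X[...,1]-t[1])<.03)&(X[...,2]>.14);print(np.round(np.sort(X[k][:,2])[:30],3))
```

```text
scene 0 [338.31591595 268.15990058]
scene 0.02 [339.17220516 245.71105382]
scene 0.04 [340.0447199  222.83683122]
0 [249.01394412 296.21037267]
0.02 [250.17948879 274.72189451]
0.04 [251.36853114 252.80020311]
[0.14  0.14  0.14  0.14  0.14  0.141 0.141 0.141 0.141 0.142 0.142 0.142
 0.142 0.143 0.143 0.143 0.143 0.143 0.143 0.143 0.144 0.144 0.145 0.145
 0.145 0.146 0.146 0.146 0.146 0.147]
```

View pics/s2.png

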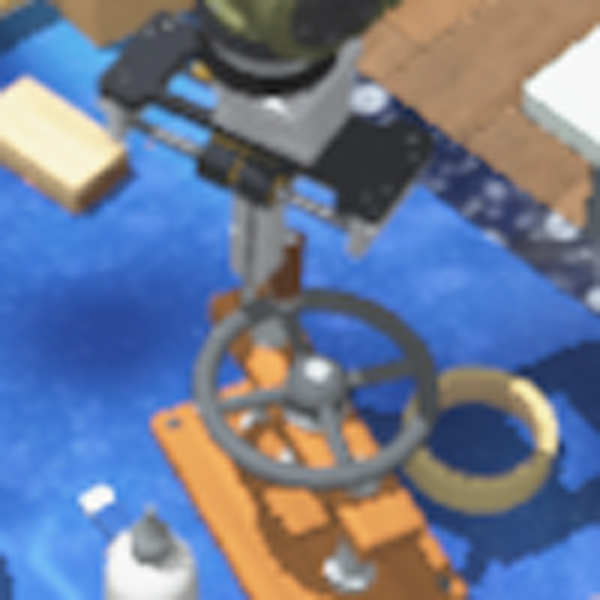

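The finger sits behind the handle with good height overlap (side view tip at about (262,290), rear of the handle at (290,265)), and the handle has moved slightly. I'll start the turn.

```bash
python3 -m crank '[[[-1.1,0.3,0,0],[-2.1,0.8,0,0],[-3.0,1.4,0,0],[-3.8,2.2,0,0],[-4.5,3.1,0,0],[-5.0,4.2,0,0],[-5.3,5.3,0,0],[-5.4,6.4,0,0],[-5.3,7.5,0,0],[-5.0,8.6,0,0]]]'
python3 - <<'E'
from h import *
t=np.array(bot.get_obs()['tcp_pos']);print(np.round(bot.get_obs()['force'],2))
p,d=bot.read_camera("scene");cv2.imwrite("pics/sc3.png",cv2.resize(p[130:280,180:340,::-1],None,fx=4,fy=4,interpolation=cv2.INTER_CUBIC))
E
```

```text
clock: 5.03
tcp_pos: [0.4597, 0.0128, 0.1518]
tcp_rot: [[-0.973, -0.001, 0.233], [-0.233, -0.0, -0.973], [0.001, -1.0, -0.0]]
force: [0.2, -2.4, -0.1]
gripper_width: 0.003
[ 0.15 -2.42 -0.12]
```

View pics/sc3.png

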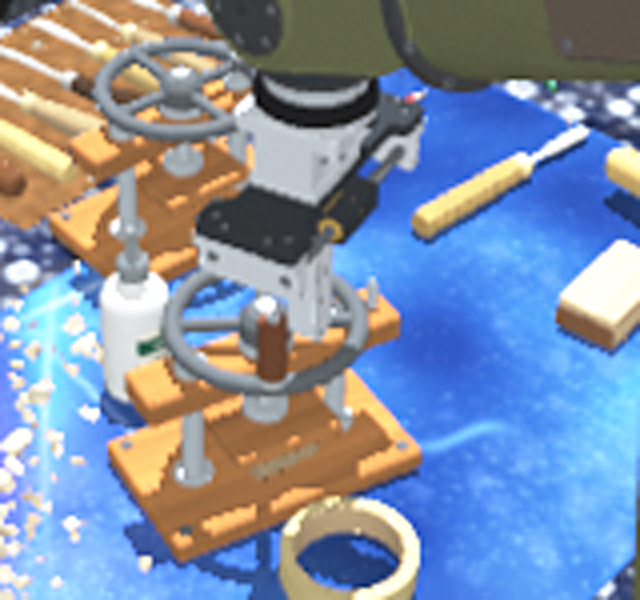

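The handle follows: its cap is at scene crop (272,318), with the fingers right behind it at (310,330).

```bash
python3 -m crank '[[[0.5,1.0,0,0],[1.1,2.0,0,0],[1.9,2.8,0,0],[2.9,3.4,0,0],[3.9,3.9,0,0],[5.0,4.2,0,0],[6.1,4.3,0,0],[7.2,4.2,0,0],[8.3,3.9,0,0],[9.4,3.4,0,0]]]'
python3 - <<'E'
from h import *
t=np.array(bot.get_obs()['tcp_pos']);print(np.round(bot.get_obs()['force'],2))
p,d=bot.read_camera("side");cv2.imwrite("pics/s4.png",cv2.resize(p[130:230,230:330,::-1],None,fx=6,fy=6,interpolation=cv2.INTER_CUBIC))
E
```

```text
clock: 6.32
tcp_pos: [0.5546, 0.0461, 0.1518]
tcp_rot: [[-0.973, -0.0, 0.233], [-0.233, 0.001, -0.973], [0.0, -1.0, -0.001]]
force: [-1.3, 0.9, -0.2]
gripper_width: 0.005
[-1.32  0.89 -0.24]
```

View pics/s4.png

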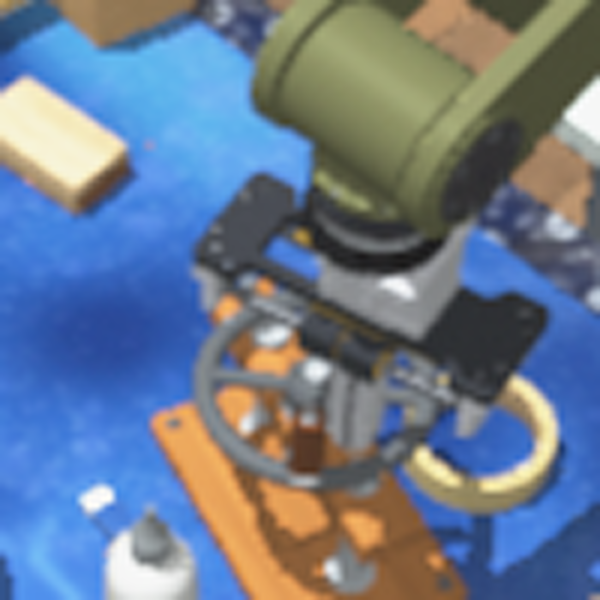

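The handle cap is at side crop (308,428), the fingers behind it at (350,430). I'll continue for another 100°.

```bash
python3 -m crank '[[[0.9,-0.7,0,0],[1.7,-1.5,0,0],[2.4,-2.4,0,0],[2.9,-3.4,0,0],[3.1,-4.5,0,0],[3.2,-5.6,0,0],[3.1,-6.8,0,0],[2.9,-7.9,0,0],[2.4,-8.9,0,0],[1.7,-9.8,0,0]]]'
python3 - <<'E'
from h import *
t=np.array(bot.get_obs()['tcp_pos']);print(np.round(bot.get_obs()['force'],2))
C=np.array([.521,-.010]);w=t[:2]-C;print(np.degrees(np.arctan2(w[1],w[0])),np.hypot(*w))
P=lambda a:C+.065*np.array([np.cos(np.radians(a)),np.sin(np.radians(a))])
for a in (-50,-60,-70,-75,-80,-85,-90):print(a,np.round((P(a)-P(-40))*100,2))
p,d=bot.read_camera("side");cv2.imwrite("pics/s5.png",cv2.resize(p[130:230,230:330,::-1],None,fx=6,fy=6,interpolation=cv2.INTER_CUBIC))
p,d=bot.read_camera("scene");cv2.imwrite("pics/sc5.png",cv2.resize(p[130:280,180:340,::-1],None,fx=4,fy=4,interpolation=cv2.INTER_CUBIC))
E
```

```text
clock: 7.62
tcp_pos: [0.5708, -0.0527, 0.1521]
tcp_rot: [[-0.973, 0.001, 0.233], [-0.233, -0.0, -0.973], [-0.001, -1.0, 0.0]]
force: [0.4, 1.2, -0.2]
gripper_width: 0.004
[ 0.41  1.23 -0.24]
-40.60266532741065 0.06557401733307236
-50 [-0.8 -0.8]
-60 [-1.73 -1.45]
-70 [-2.76 -1.93]
-75 [-3.3 -2.1]
-80 [-3.85 -2.22]
-85 [-4.41 -2.3 ]
-90 [-4.98 -2.32]
```

View pics/s5.png

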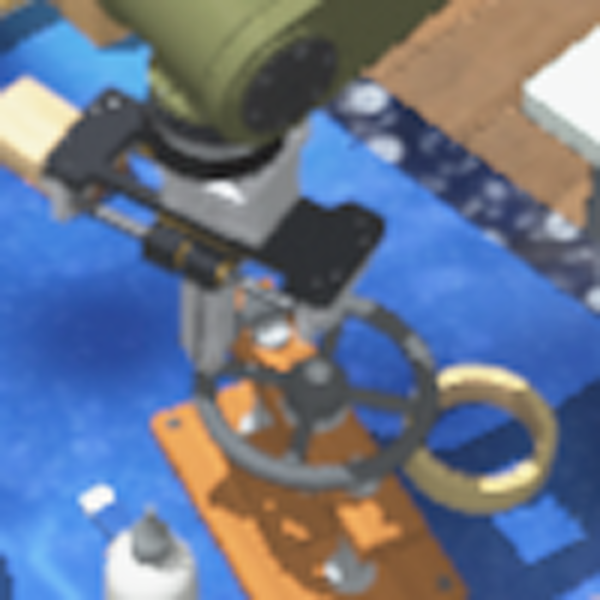

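View pics/sc5.png

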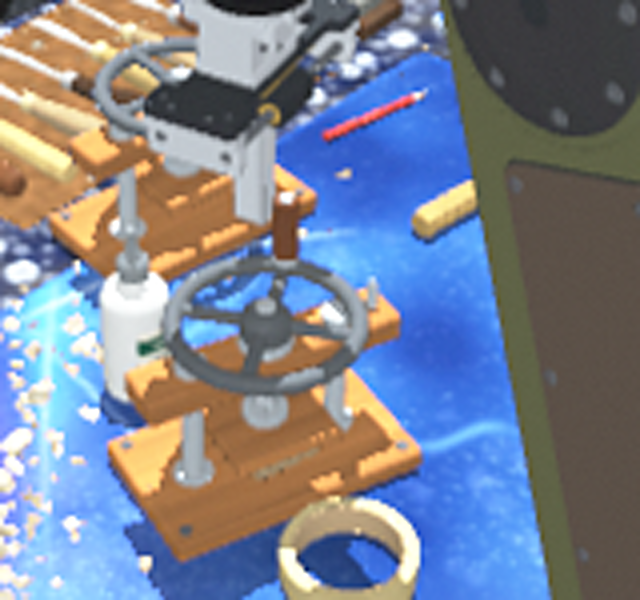

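The handle cap is at scene crop (286,199). I'll push another 30° and then measure the angle.

```bash
python3 -m crank '[[[-0.8,-0.8,0,0],[-1.7,-1.4,0,0],[-2.8,-1.9,0,0],[-2.8,-1.9,0,0]]]'
python3 - <<'E'
from h import *
C=np.array([.521,-.009])
az=lambda q:np.degrees(np.arctan2(q[1]-C[1],q[0]-C[0]))
print("before",az(plane("scene",(251.5,179.9),.196)))
p,d=bot.read_camera("scene");np.save("sc6.npy",p)
def cap(p):
    # brown handle column
    h=cv2.cvtColor(p,cv2.COLOR_RGB2HSV);sub=np.zeros(p.shape[:2],bool)
    sub[170:215,235:290]=True
    m=sub&((h[...,0]<12)|(h[...,0]>170))&(h[...,1]>90)&(h[...,2]<130)
    n,l,s,c=cv2.connectedComponentsWithStats(m.astype(np.uint8))
    return [(s[i].tolist(),np.round(c[i],1).tolist()) for i in range(1,n) if s[i][4]>15]
print(cap(np.load("scene0.npz")['p']));print(cap(p))
a=np.load("scene0.npz")['p'][160:220,225:295];b=p[160:220,225:295]
cv2.imwrite("pics/cmp6.png",cv2.resize(np.hstack([a,b])[:,:,::-1],None,fx=5.5,fy=5.5,interpolation=cv2.INTER_CUBIC))
E
```

```text
clock: 8.22
tcp_pos: [0.5422, -0.0714, 0.1521]
tcp_rot: [[-0.973, -0.0, 0.232], [-0.232, -0.0, -0.973], [0.0, -1.0, 0.0]]
force: [-0.1, -0.1, -0.8]
gripper_width: 0.007
before -61.2601934737646
[([264, 188, 6, 15, 53], [266.4, 195.1])]
[([259, 183, 6, 15, 55], [261.4, 189.4])]
```

View pics/cmp6.png

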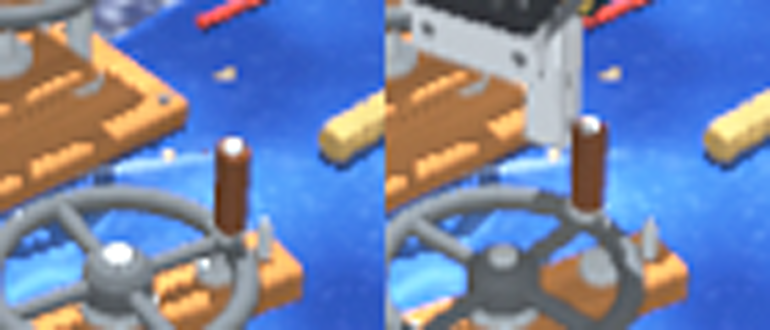

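Same-window comparison: the handle centroid is now at (261.4,189.4), against (266.4,195.1) at the start.

Run:
```python
from h import *
C=np.array([.521,-.009])
for uv in [(266.4,195.1),(261.4,189.4)]:
    q=plane("scene",uv,.170);print(q,np.degrees(np.arctan2(q[1]-C[1],q[0]-C[0])),np.hypot(*(q[:2]-C)))
t=np.array(bot.get_obs()['tcp_pos'])[:2];w=t-C;a0=np.degrees(np.arctan2(w[1],w[0]));print(a0)
for s in (5,10,15,20):
    a=np.radians(a0-s);print(s,np.round((C+.065*np.array([np.cos(a),np.sin(a)])-t)*100,2))
```

```text
[ 0.49754964 -0.06655683  0.17      ] -112.16744123883525 0.062150686518643514
[ 0.52444966 -0.07639761  0.17      ] -87.0699451801856 0.06748583768079826
-70.83473633943468
5 [-0.57 -0.08]
10 [-1.13 -0.19]
15 [-1.69 -0.26]
20 [-2.26 -0.28]
```

```bash
python3 -m crank '[[[-0.6,-0.1,0,0],[-1.1,-0.2,0,0],[-1.7,-0.25,0,0],[-1.7,-0.25,0,0]]]'
cat > m.py <<'E'
from h import *
C=np.array([.521,-.009])
def cen(p):
    h=cv2.cvtColor(p,cv2.COLOR_RGB2HSV);sub=np.zeros(p.shape[:2],bool);sub[175:215,250:290]=True
    m=sub&((h[...,0]<12)|(h[...,0]>170))&(h[...,1]>90)&(h[...,2]<130)
    n,l,s,c=cv2.connectedComponentsWithStats(m.astype(np.uint8));i=1+np.argmax(s[1:,4]);return c[i]
def A(uv):
    q=plane("scene",uv,.170);return q,np.degrees(np.arctan2(q[1]-C[1],q[0]-C[0]))
import sys
a=np.load("scene0.npz")['p'];p,d=bot.read_camera("scene")
q0,a0=A(cen(a));q1,a1=A(cen(p));print(q0,a0,q1,a1,"to go",a1-a0,"mm",1e3*np.hypot(*(q1-q0)[:2]))
print(np.round(bot.get_obs()['force'],2))
cv2.imwrite(sys.argv[1],cv2.resize(np.hstack([a[160:220,225:295],p[160:220,225:295]])[:,:,::-1],None,fx=5.5,fy=5.5,interpolation=cv2.INTER_CUBIC))
E
python3 m.py pics/cmp7.png
```

```text
clock: 8.78
tcp_pos: [0.5255, -0.0735, 0.152]
tcp_rot: [[-0.973, -0.0, 0.233], [-0.233, -0.0, -0.973], [0.001, -1.0, 0.0]]
force: [0.7, -0.8, -0.2]
gripper_width: 0.004
[ 0.49753549 -0.06660419  0.17      ] -112.1630484399368 [ 0.50653636 -0.07138968  0.17      ] -103.0521695889663 to go 9.110878850970508 mm 10.193946527758845
[-0.25 -0.45 -0.86]
```

View pics/cmp7.png

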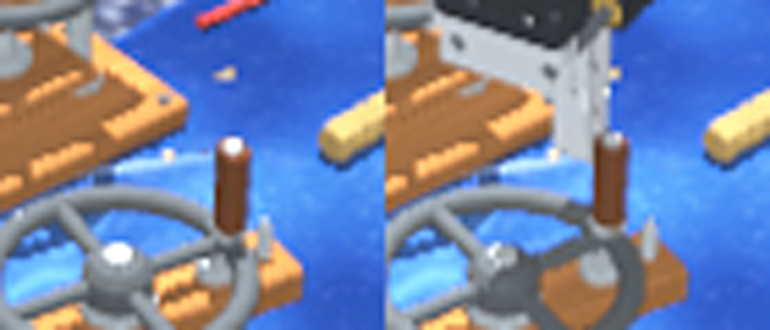

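About 9° (10 mm) left. I'll push 9 mm along the tangent.

```bash
python3 -m crank '[[[-0.4,0,0,0],[-0.9,0.05,0,0],[-0.9,0.05,0,0]]]'
python3 m.py pics/cmp8.png
```

```text
clock: 9.2
tcp_pos: [0.5165, -0.073, 0.152]
tcp_rot: [[-0.973, -0.0, 0.233], [-0.233, -0.0, -0.973], [0.0, -1.0, 0.0]]
force: [-0.6, 0.6, -0.5]
gripper_width: 0.01
[ 0.49753549 -0.06660419  0.17      ] -112.1630484399368 [ 0.49630898 -0.06700595  0.17      ] -113.05768618621651 to go -0.894637746279713 mm 1.290632788716903
[ 0.16 -0.23  0.39]
```

View pics/cmp8.png

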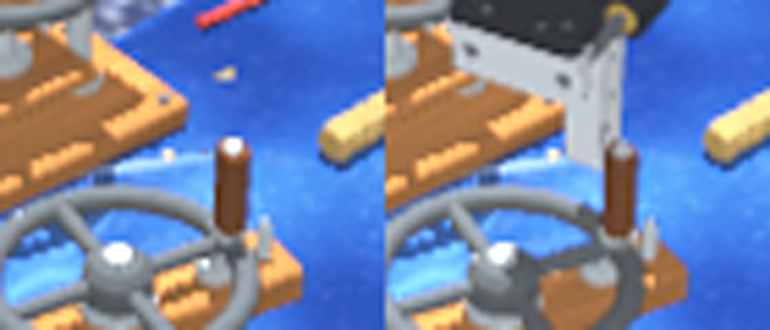

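The handle is back at its starting pixel to within about 1°. I'll back off along the tangent, rise clear, and check without shadows or occlusion.

```bash
python3 -m crank '[[[1,0,0,0],[2.5,0,0,0],[2.5,0,0,0],[2.5,0,4,0],[2.5,0,9,0],[2.5,-3,12,0],[2.5,-8,13,0],[2.5,-13,13,0],[2.5,-13,13,0],[2.5,-13,13,0]]]'
python3 m.py pics/cmp9.png
python3 - <<'E'
from h import *
p,d=bot.read_camera("side");a=np.load("side0.npz")['p'];print(np.round(bot.get_obs()['dq'],2))
cv2.imwrite("pics/s9.png",cv2.resize(np.hstack([a[140:260,195:325],p[140:260,195:325]])[:,:,::-1],None,fx=3,fy=3,interpolation=cv2.INTER_CUBIC))
E
```

```text
clock: 10.5
tcp_pos: [0.5418, -0.2025, 0.2817]
tcp_rot: [[-0.973, -0.0, 0.232], [-0.232, 0.0, -0.973], [0.0, -1.0, -0.0]]
force: [-0.2, 0.4, -1.1]
gripper_width: 0.005
[ 0.49753549 -0.06660419  0.17      ] -112.1630484399368 [ 0.49431884 -0.06495302  0.17      ] -115.49411007237526 to go -3.3310616324384625 mm 3.615690971537169
[0.15 0.33 0.24]
[ 0.27 -0.06 -0.11 -0.07  0.11 -0.11]
```

View pics/cmp9.png

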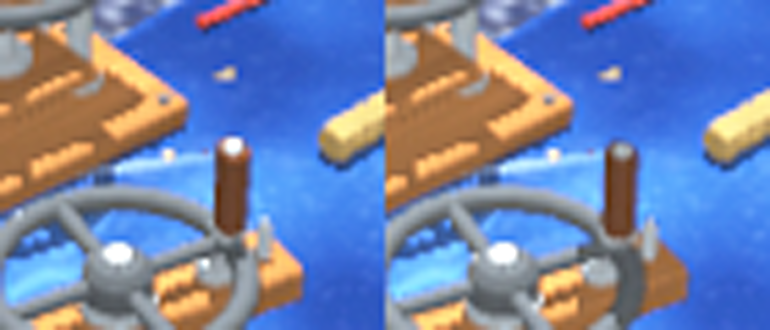

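View pics/s9.png

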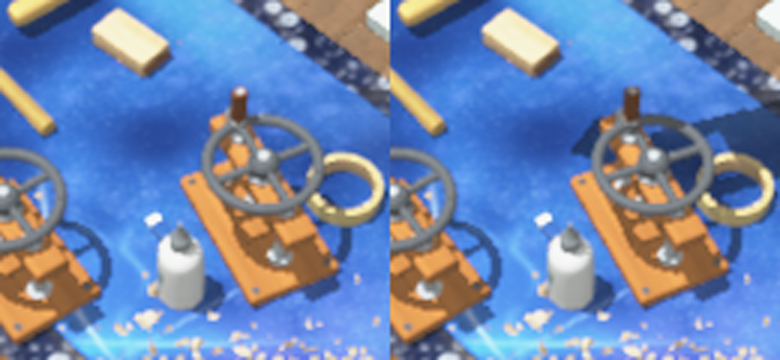

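The handle matches the start within about 3° in the scene view and sits at the same place in the side view. The bystanders visible there are unmoved and the arm is clear, so I'm handing in.

```bash
python3 -c "
from cell import bot
print(bot.hand_in())"
```

```text
the job is handed in; nothing more can be done
None
```

I pushed the wheel of the nearer press through one full clockwise turn with the shut fingers, always from behind the handle. Then I backed off, raised the tool clear and handed in at about 10.6 s on the robot's clock.

- **Wheel angle:** the handle is back at the index pin. I measured about 1° past its start with the finger still touching, and about 3° past after retreating, when the arm's shadow had changed the handle's colour mask. Both are within the 11° allowed.
- **Forces:** every force I read stayed under about 2.5 N, but I only read it at the end of each move. I did not measure the contact force on the handle itself.
- **Bystanders:** the glue bottle, masking tape, eraser and sanding block look unmoved in the last side picture, and so do the parts of the chisel and mallet in view. I judged this by eye. I did not check the offcut separately; nothing went under the bridge.
- **A check that disagreed:** the cameras showed the fingertips about 17 mm higher than the stated TCP. I ran the TCP at 0.152 m, which clears the rim in either case and still overlaps the handle.

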